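# Knock a brass stamp insert out of its holder on a knock-out post

### The job

The brass stamp insert is stuck below the rim of its wooden holder: pick up the holder, lower it upright over the upright post of the knock-out stand so that the post enters the access hole underneath, and press it gently down (never more than about 35 newtons) until the holder sits flat on the stand's rubber strips and the insert has been poked up out of its pocket. Then take the loosened insert and set it down gently, without dropping it, pattern up, on the cork mat, leaving the holder on the stand and the other things on the table where they are.

Things in the scene. Friction and masses are not known exactly. Their poses are not given: they have to be found in the camera images.
- holder_mid (a point): Centre (half-way up, 17 mm above the underside) of the loose stamp holder: a pale wooden block 120 mm long (its x), 58 mm wide (its y), 34 mm high, about 0.26 kg. It starts flat on the table, pocket up, with the insert in it. Grip it across its width.
- holder_hole (a point): Centre of the access hole at the holder's underside (17 mm below holder_mid): a round hole 19 mm in diameter, with a slight 1 mm chamfer, through the 8 mm floor of the pocket, straight below the middle of the insert. It cannot be seen from above.
- insert_mid (a point): Centre (half-way up) of the loose brass stamp insert, a square block 36 by 36 mm and 22 mm high with dark dots on its top, about 0.16 kg. It starts on the pocket's floor with its top 4 mm below the holder's rim, so it cannot be gripped there.
- stand: Knock-out stand fixed to the table: a green base 160 mm (x) by 110 mm (y), origin at the centre of its underside, z up. Above it a grey plate 150 by 100 mm on stiff rubber buffers carries two black rubber strips (30 mm wide, centred at x -41 and +41 mm) that the holder comes to rest on, their tops 30 mm above the table. A round steel post rises from the plate.
- stand_top (a point): Middle of the plate at the height of the strips' tops, 30 mm above the table. The post, 16 mm in diameter, tip edge chamfered 1 mm, rises 32 mm above this height. It stands off-centre on a flat brass disc clamped at an unknown angle: its axis is 7 mm from this point, in any direction, so its place must be seen or felt for. It does not shift.
- mat: Cork mat 110 by 110 mm, 5 mm thick, fixed on the table, origin at the centre of its underside; the insert goes on it.
- insert: The same brass insert; origin at the centre of its underside, z up out of its pattern face. With the holder flat on the strips the post reaches 32 mm up into it, so that the insert stands loose on the post, its upper 20 mm above the holder's rim.
- holder: The same holder, origin at the centre of its underside, z up. Its top has a central square pocket, 38 by 38 mm and 26 mm deep. Two sprung black rubber pads in the pocket's x walls grip the insert, which slides up only when pushed with about 6 to 11 N. The pads end 26 mm above the underside: an insert raised above them is loose.
- spare_mid (a point): Centre of a bystander: a loose aluminium insert, 36 by 36 by 22 mm, with a dark cross on its top. Leave it.
- jar_green: Bystander: a loose green glass jar, 60 mm in diameter and 85 mm high, origin at the centre of its underside. Leave it.
- jar_amber: Bystander: a loose amber glass jar, 60 mm in diameter and 85 mm high, origin at the centre of its underside. Leave it.
- bowl: Bystander: a loose terracotta bowl, 110 mm in diameter and 50 mm high, origin at the centre of its underside. Leave it.
- plate (a joint): How far the stand's plate, with strips and post, has sunk on its buffers, in m: 0 unloaded. It starts to give at about 3 N, then 5 N per mm, and stops hard after 9 mm.
- modeller: Bystander: a loose spatula, 190 mm long, lying flat. Leave it.
- rib: Bystander: a loose dark wooden rib, 100 by 50 by 6 mm, lying flat, origin at the centre of its underside. Leave it.

How it is judged:
By the outcome, as a careful person would: the job done as asked, in the order asked, and still so for the second after the job is handed in, with the robot touching nothing.
It also fails if it takes over 72 s, if anything falls off the work surface, if the arm or the gripper's body presses on something with over 40 N, if the wrist force passes 120 N, or if a joint passes its speed limit or range.

### The arm

A 6-joint arm with a two-finger parallel gripper is mounted at the origin on the work surface. World frame = base frame: x ahead of the robot, y to its left, z up, the work surface at z = 0. Lengths are in m, angles in degrees, forces in N, time in s.
With the tool pointing down it reaches from about 0.35 to 0.875 m from the base axis. Payload 4.2 kg.
Tool frame: the origin (TCP) lies midway between the tips of the shut fingers; the grasp point (between the pads) lies r.pinch_z behind it (r.pinch_z is the distance from the TCP to the grasp point, in m); z points along the fingers, y is the direction in which the jaws open and shut (so a half turn about z gives the same grasp; the last joint's range is limited). The gripper opens to 87 mm and grips with 3 to 60 N. Pads are 19 mm wide; open, the fingers measure 117 mm over their backs; the gripper's body (75 mm by 190 mm) begins 51 mm behind the grasp point.
Start: joints at [80.191, 22.042, 0.453, 0, -68.411, -14.817], TCP at [0.26, 0.568, 0.223] pointing down, gripper open.
Joint ranges: [-179.83, 179.83], [-69.29, 118.12], [-61.27, 80.66], [-181.25, 117.63], [-171.15, -9.14], [-177.46, 177.46]. Speed limits (degrees/s): [159.86, 159.86, 180, 180, 180, 180].

### API

Orientations are given as a 3x3 rotation matrix whose columns are the frame's x, y, z axes.
In Python, from station import r gives the robot as it stands. The module is installed in compiled form; this text tells all that it offers.
- The arm moves only by the tool play_rows, never from a script. Its argument "deltas" is a list of rows, each a list of 7 numbers: the shift along the tool's x, y, z in units of 25 mm (1.0 is 25 mm), then the turn, a rotation vector about the tool's x, y, z in units of 5 degrees (1.0 is 5 degrees), then the finger opening in mm, from 0 to 87. In form: [[tx, ty, tz, wx, wy, wz, fingers], ...]. A call has 1 to 12 rows; each row is the pose to reach, as a shift and turn from the pose commanded when the call began, along the tool's axes at that moment; what a row does not reach only later rows make up. A row lasts 1/10 s, in which the tool goes at most 50 mm and 8.59 degrees, less where a joint would pass 70% of its speed; a pose out of reach is approached as far as the arm can. A call with a gripper value outside its range is refused whole. The fingers move at their own pace and stop on an object; the grip force is fixed at half the most. Time passes only in rows, so rows that repeat a pose let the fingers close. It gives the time, the measured TCP pose, the force and the opening at its end, in the units of the state.
- r.sense(): the state, without advancing time (a new reading comes with each control period).
- r.capture(name): name is "scene" or "top" or "wrist"; returns a dict with "pixels" (420x560x3 uint8, red, green, blue), "camera_matrix" (3x3 intrinsics, pixels), "R" (3x3) and "t" (3): a world point X has camera coordinates R X + t; the wrist camera has in their place "T_tool_cam" (4x4, takes a point from camera to tool coordinates, whose origin is the TCP and whose axes are the flange's). Camera axes: x right, y down, z forward; pixel columns grow to the right and rows downward; lengths in m; the calibration is good to about 2 mm. A picture is of the moment at which its call begins: read the wrist's pose just before it. There is no depth.
- r.finish_job(): hands the job in, once; it reports no verdict.
Trained networks look in the newest picture that a camera, given by its name, has taken for a name from the list of things; names that differ only in an ending like _2 or _b are one class to them, and where a whole thing is asked for, a point or a joint stands for the part that bears it (a point fixed in the world has none). Each returns a list of dicts, best first, with "score" (0 to 1); they miss things now and then, are a little off and sometimes report something else, mostly with a low value. They report only what shows in the picture. A call takes as long as a camera call.
- r.spot_in(camera, target): "centre" ([x, y, z] in m, in world coordinates, good to about 4 mm: the middle of the surface that is visible of it).
- r.cut_out(camera, target): "region" (420x560 bool, what is visible of it).
The state is a dict: "time_s": time; "joints": joint angles; "joint_velocities": joint speeds; "effort": joint torques, N m; "tcp_pos": TCP position; "ee_rot": TCP orientation; "wrist_force": force on the tool from outside, world axes, zero at the start; "moment": the same for the moment, N m; "gripper_width": opening from 0.0 (shut) to 1.0 (fully open).
Only numpy, scipy, OpenCV 4.12 (cv2) and the standard library are available. Lean on these libraries where they do the work, as an engineer would, in place of code of your own. Each camera call takes 0.05 s, during which the arm holds its last target.

## Working session

There is one attempt and no reset: what is moved stays moved. The work goes in short steps, Python scripts to look and compute and a tool call to move; the robot and the scene stay as the last step left them, time stands still between calls to the robot, and variables do not carry over. Pictures are saved under pics/ and viewed, and the job is handed in when it is done.

Besides the shell and the picture viewer there is one more tool, called in YAML: its name, and indented under it one key for each argument. play_rows: Moves the arm, as the interface text tells. Its arguments: {"type":"object","properties":{"deltas":{"type":"array","items":{"type":"array","items":{"type":"number"}}}},"required":["deltas"]}

```bash
mkdir -p pics; python3 - <<'E'
from station import r
import cv2, numpy as np
s=r.sense()
for k,v in s.items(): print(k,np.round(v,4).tolist())
print(r.pinch_z)
for n in ("scene","top","wrist"):
    c=r.capture(n); cv2.imwrite(f"pics/{n}0.png",c["pixels"][:,:,::-1])
    print(n,{k:np.round(v,4).tolist() for k,v in c.items() if k!="pixels"})
for n in ("top","scene"):
  for t in ("holder_mid","insert_mid","stand","stand_top","mat","spare_mid","jar_green","jar_amber","bowl","modeller","rib"):
    print(n,t,[(np.round(d["centre"],4).tolist(),round(d["score"],2)) for d in r.spot_in(n,t)[:2]])
E
```

```text
time_s 0.0
joints [80.1884, 22.0905, 0.3774, -0.0292, -68.4112, -14.8178]
joint_velocities [0.1237, -0.0273, 0.0118, -0.0528, -0.0758, -0.0727]
effort [0.0011, -39.0666, 18.7403, 4.22, 0.0109, -0.0002]
tcp_pos [0.2602, 0.5676, 0.2214]
ee_rot [[0.9089, -0.4169, -0.0008], [-0.4169, -0.9089, -0.0021], [0.0001, 0.0022, -1.0]]
wrist_force [0.363, 0.1068, -1.0286]
moment [-0.0159, -0.0113, 0.0151]
gripper_width 0.9958
0.0187
scene {'camera_matrix': [[515.2015, 0.0, 270.8469], [0.0, 515.2015, 208.6377], [0.0, 0.0, 1.0]], 'R': [[-0.6864, 0.7269, -0.0205], [0.4543, 0.4067, -0.7926], [-0.5678, -0.5534, -0.6094]], 't': [0.422, -0.2138, 1.8595]}
top {'camera_matrix': [[431.4589, 0.0, 273.2835], [0.0, 431.4589, 203.2894], [0.0, 0.0, 1.0]], 'R': [[0.002, -1.0, 0.0038], [-0.9806, -0.0027, -0.1958], [0.1958, -0.0033, -0.9806]], 't': [0.0028, 0.574, 0.8834]}
wrist {'camera_matrix': [[357.3223, 0.0, 272.1687], [0.0, 357.3223, 207.5905], [0.0, 0.0, 1.0]], 'T_tool_cam': [[0.0008, -0.96, -0.28, 0.0756], [1.0, 0.0006, 0.0006, -0.0016], [-0.0004, -0.28, 0.96, -0.1619], [0.0, 0.0, 0.0, 1.0]]}
top holder_mid
[... 517 characters left out ...]
4197, 0.0046], 0.76)]
scene holder_mid [([0.4906, 0.2608, 0.0349], 0.81)]
scene insert_mid [([0.4704, 0.2507, 0.034], 0.57)]
scene stand [([0.5583, 0.0068, 0.027], 0.74)]
scene stand_top [([0.5477, 0.0015, 0.0251], 0.64), ([0.7411, 0.2677, 0.0632], 0.43)]
scene mat [([0.4575, -0.2899, 0.0077], 0.66)]
scene spare_mid [([0.727, -0.0933, 0.0191], 0.62), ([0.4691, 0.2509, 0.0359], 0.45)]
scene jar_green [([0.7399, 0.2663, 0.0642], 0.86), ([0.4586, -0.2928, 0.0091], 0.42)]
scene jar_amber [([0.7457, 0.1437, 0.0574], 0.61)]
scene bowl [([0.6941, -0.3231, 0.0351], 0.65)]
scene modeller [([0.4912, 0.2606, 0.0321], 0.73), ([0.6468, 0.4313, 0.0014], 0.61)]
scene rib [([0.6039, -0.4157, 0.0056], 0.49)]
```

View pics/top0.png

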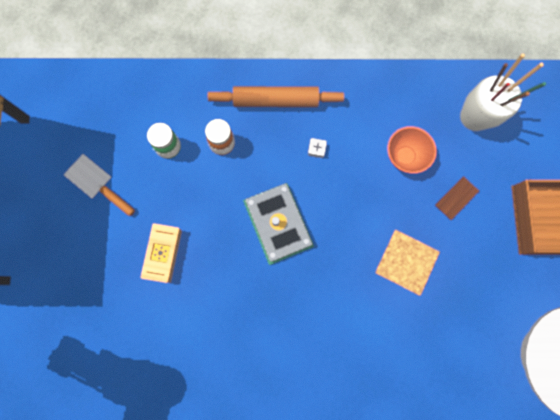

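View pics/scene0.png

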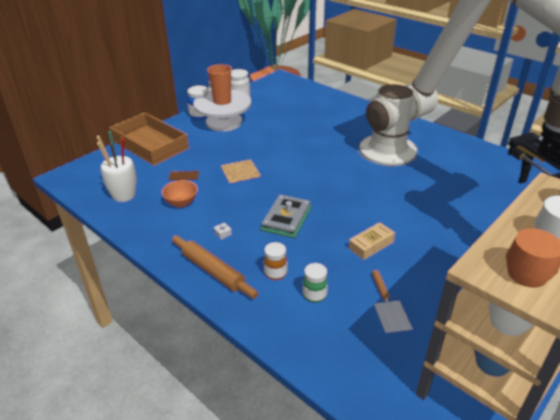

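View pics/wrist0.png

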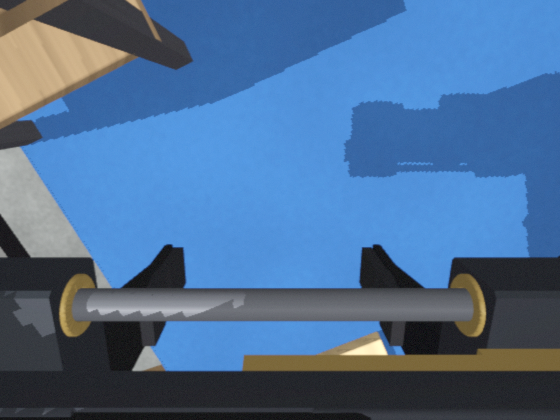

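```bash
cat > h.py <<'E'
from station import r
import cv2, numpy as np
from scipy.spatial.transform import Rotation as Ro
def cam(c,s=None):
    """return K, Rcw(world->cam), t"""
    K=np.array(c["camera_matrix"])
    if "R" in c: return K,np.array(c["R"]),np.array(c["t"])
    T=np.eye(4);T[:3,:3]=s["ee_rot"];T[:3,3]=s["tcp_pos"]
    M=np.linalg.inv(T@np.array(c["T_tool_cam"]))
    return K,M[:3,:3],M[:3,3]
def proj(P,X):
    K,R,t=P; q=(np.atleast_2d(X)@R.T+t)@K.T; return q[:,:2]/q[:,2:]
def plane(P,uv,z):
    K,R,t=P; uv=np.atleast_2d(uv).astype(float)
    d=np.c_[uv,np.ones(len(uv))]@np.linalg.inv(K).T@R; o=-R.T@t
    return o+d*((z-o[2])/d[:,2:])
def yawmat(a): # tool down, tool x axis at yaw a deg
    a=np.radians(a);c,s=np.cos(a),np.sin(a)
    return np.array([[c,s,0],[s,-c,0],[0,0,-1.]])
def delta(p,yaw,s=None):
    s=s or r.sense(); R=np.array(s["ee_rot"])
    d=R.T@(np.array(p)-s["tcp_pos"])/0.025
    w=np.degrees(Ro.from_matrix(R.T@yawmat(yaw)).as_rotvec())/5
    return np.round(np.r_[d,w],3)
def yaw(s): R=np.array(s["ee_rot"]); return np.degrees(np.arctan2(R[1,0],R[0,0]))
def zoom(img,c,h,f,name):
    x,y=c; a=img[max(0,y-h):y+h,max(0,x-h):x+h]
    cv2.imwrite(name,cv2.resize(a,None,fx=f,fy=f,interpolation=cv2.INTER_CUBIC)[:,:,::-1])
E
python3 - <<'E'
from h import *
c=r.capture("top"); P=cam(c); img=c["pixels"]
for n,z in (("holder",0.034),("stand",0.02),("mat",0.005)):
    L=r.cut_out("top",n)
    for d in L[:2]:
        m=d["region"].astype(np.uint8); 
        ys,xs=np.nonzero(m); 
        X=plane(P,np.c_[xs,ys],z)[:,:2]
        b=cv2.minAreaRect((X*1000).astype(np.float32)); print(n,d["score"],m.sum(),np.round(b[0],1),np.round(b[1],1),round(b[2],1))
zoom(img,(161,253),40,7,"pics/t_h.png"); zoom(img,(279,223),45,7,"pics/t_s.png")
a=cv2.imread("pics/t_h.png");b=cv2.imread("pics/t_s.png");a=cv2.resize(a,(400,400));b=cv2.resize(b,(400,400));cv2.imwrite("pics/t_hs.png",np.hstack([a,b]))
E
```

```text
holder 0.92 1421 [467.3 247.8] [ 66.7 121.1] 80.5
stand 0.66 3292 [535.2  -6.5] [158.8 108.8] 21.5
stand 0.42 272 [470.1 253.4] [37.5 36.9] 78.9
mat 0.97 2435 [ 450.7 -296.9] [112.2 110.7] 62.2
mat 0.7 276 [470.1 257.9] [37.3 37.3] 80.8
```

View pics/t_hs.png

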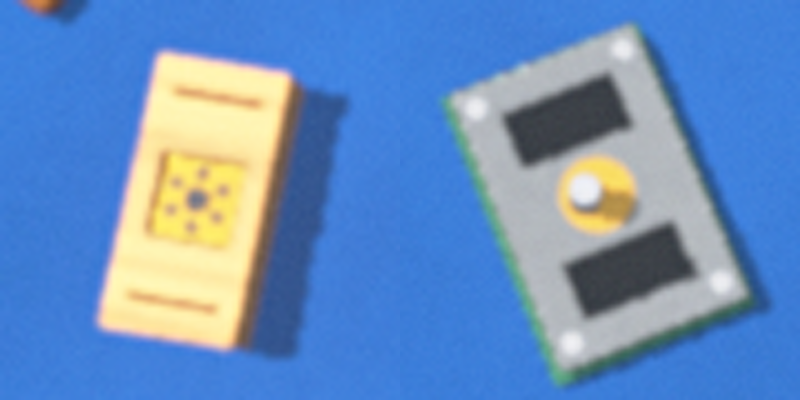

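```bash
python3 - <<'E'
from h import *
s=r.sense();print(s["tcp_pos"],yaw(s))
print(delta([.535,-.006,.17],21.5))
E
```

```text
[0.26040084 0.56815406 0.22253306] -24.62608617028017
[19.555 16.3    2.102  0.    -0.    -9.225]
```

play_rows:
  deltas:
    - [9.8,8.15,1,0,0,-4.6,87]
    - [9.8,8.15,1,0,0,-4.6,87]
    - [9.8,8.15,1,0,0,-4.6,87]
    - [19.55,16.3,2.1,0,0,-9.2,87]
    - [19.55,16.3,2.1,0,0,-9.2,87]
    - [19.55,16.3,2.1,0,0,-9.2,87]
    - [19.55,16.3,2.1,0,0,-9.2,87]
    - [19.55,16.3,2.1,0,0,-9.2,87]
    - [19.55,16.3,2.1,0,0,-9.2,87]
    - [19.55,16.3,2.1,0,0,-9.2,87]
    - [19.55,16.3,2.1,0,0,-9.2,87]
    - [19.55,16.3,2.1,0,0,-9.2,87]

```text
time_s: 2.65
tcp_pos: [0.5179, 0.0293, 0.1737]
ee_rot: [[0.931, 0.365, 0.001], [0.365, -0.931, 0.0], [0.001, 0.0, -1.0]]
wrist_force: [0.8, 1.1, -0.4]
gripper_width: 1.003
```

play_rows:
  deltas:
    - [0,0,0,0,0,0,87]
    - [0,0,0,0,0,0,87]
    - [0,0,0,0,0,0,87]
    - [0,0,0,0,0,0,87]

```text
time_s: 3.05
tcp_pos: [0.5169, 0.0324, 0.1738]
ee_rot: [[0.93, 0.366, 0.001], [0.366, -0.93, 0.0], [0.001, -0.0, -1.0]]
wrist_force: [0.2, -0.5, -0.5]
gripper_width: 0.995
```

```bash
python3 - <<'E'
from h import *
print(delta([.535,-.006,.14],21.5))
E
```

```text
[ 1.080e-01  1.695e+00  1.353e+00 -1.000e-03 -7.000e-03 -0.000e+00]
```

play_rows:
  deltas:
    - [0.1,1.7,1.35,0,0,0,87]
    - [0.1,1.7,1.35,0,0,0,87]
    - [0.1,1.7,1.35,0,0,0,87]
    - [0.1,1.7,1.35,0,0,0,87]

```text
time_s: 3.45
tcp_pos: [0.5353, -0.0064, 0.1405]
ee_rot: [[0.931, 0.366, 0.001], [0.366, -0.931, 0.0], [0.001, 0.0, -1.0]]
wrist_force: [0.0, 0.6, 0.2]
gripper_width: 0.999
```

```bash
python3 - <<'E'
from h import *
s=r.sense();print(s["tcp_pos"],yaw(s))
c=r.capture("wrist");cv2.imwrite("pics/w1.png",c["pixels"][:,:,::-1])
np.savez("w1.npz",px=c["pixels"],**{k:v for k,v in s.items()})
P=cam(c,s); print(proj(P,[[.535,-.006,.062],[.535,-.006,.03]]))
E
```

```text
[ 0.53528695 -0.00642913  0.14048268] 21.471843056636008
[[274.13502541 217.34490008]
 [273.89551338 205.01463069]]
```

View pics/w1.png

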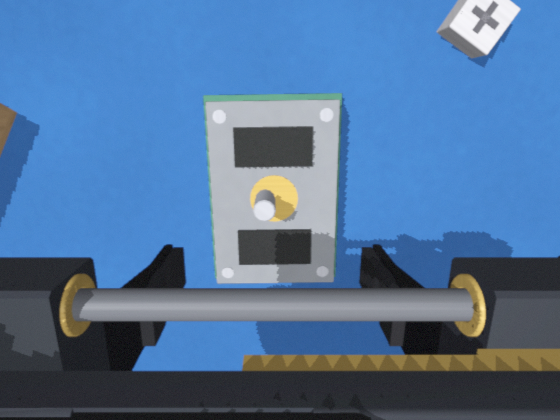

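```bash
python3 - <<'E'
from h import *
d=np.load("w1.npz");zoom(d["px"],(272,190),100,4,"pics/w1z.png")
zoom(d["px"],(268,205),30,12,"pics/w1zz.png")
E
```

```text
(no output)
```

View pics/w1z.png

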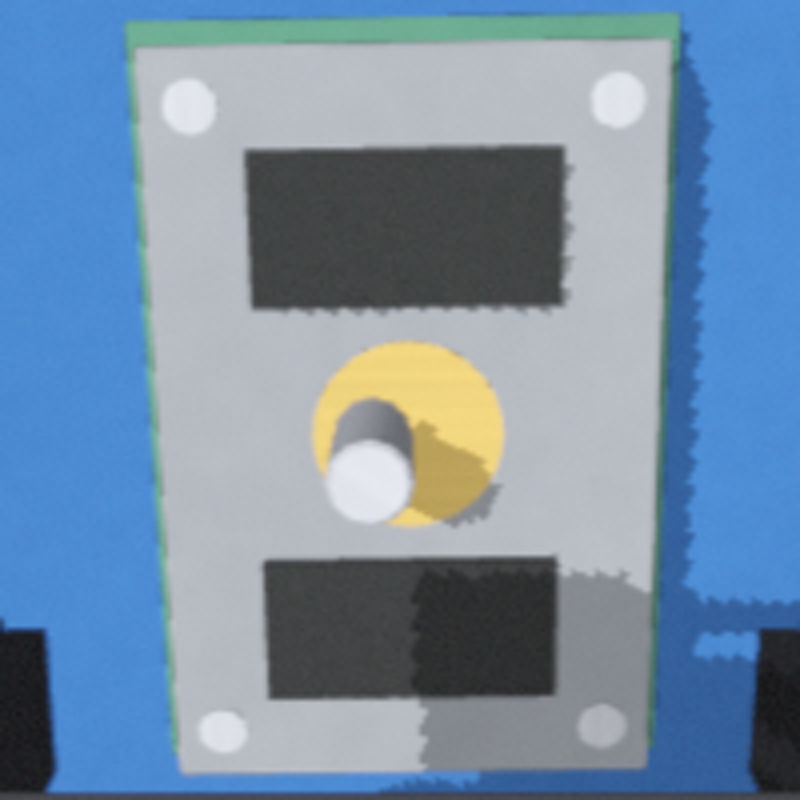

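View pics/w1zz.png

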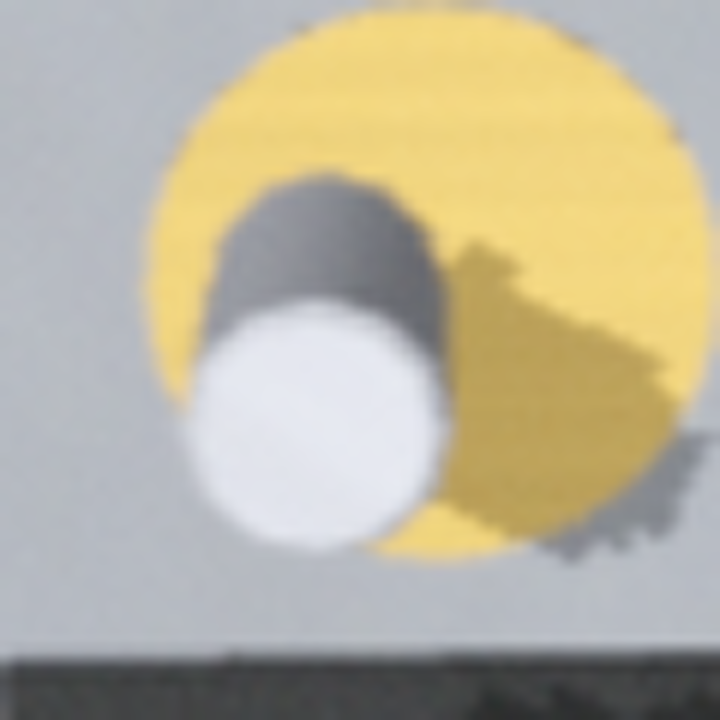

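```bash
python3 - <<'E'
from h import *
d=np.load("w1.npz"); s={k:d[k] for k in ("tcp_pos","ee_rot")}
T=[[0.0008,-0.96,-0.28,0.0756],[1,0.0006,0.0006,-0.0016],[-0.0004,-0.28,0.96,-0.1619],[0,0,0,1]]
c={"camera_matrix":[[357.3223,0,272.1687],[0,357.3223,207.5905],[0,0,1]],"T_tool_cam":T}
P=cam(c,s)
f=lambda q:np.array(q)/4+[172,90]-.375
st=plane(P,f([[246,151],[565,147],[560,302],[253,309],[264,561],[555,557],[555,693],[270,698]]),.03)
print(np.round(st,4))
tool=lambda X:(X-s["tcp_pos"])@s["ee_rot"]
for a in (st[:4],st[4:]): print(a.mean(0))
b=cv2.minAreaRect((st[:,:2]*1000).astype(np.float32));print(b)
v=st[:4].mean(0)-st[4:].mean(0);print(np.degrees(np.arctan2(v[1],v[0])),np.linalg.norm(v))
tip=plane(P,[264.0,210.0],.062);print("tip",tip,tool(tip))
dc=plane(P,f([408,433]),.025);print("disc",dc)
E
```

```text
[[ 0.5786  0.0434  0.03  ]
 [ 0.601  -0.0116  0.03  ]
 [ 0.574  -0.0222  0.03  ]
 [ 0.5511  0.0321  0.03  ]
 [ 0.5036  0.0126  0.03  ]
 [ 0.526  -0.0418  0.03  ]
 [ 0.4984 -0.0536  0.03  ]
 [ 0.4756  0.0011  0.03  ]]
[0.57617175 0.01045218 0.03      ]
[ 0.50091001 -0.02039327  0.03      ]
((538.4013671875, -5.1916046142578125), (111.2645034790039, 59.431053161621094), 22.343412399291992)
22.285894816917143 0.0813373937559135
tip [[0.53619888 0.00164874 0.062     ]] [[ 0.00370992 -0.00721172  0.07848466]]
disc [[ 0.5379353  -0.00511815  0.025     ]]
```

```bash
python3 - <<'E'
from h import *
print(delta([.4665,.2505,.1085],-9.7))
E
```

```text
[ 1.196e+00 -1.057e+01  1.288e+00 -2.000e-03 -2.200e-02  6.236e+00]
```

play_rows:
  deltas:
    - [1.2,-10.55,0.5,0,0,6.25,87]
    - [1.2,-10.55,0.5,0,0,6.25,87]
    - [1.2,-10.55,0.5,0,0,6.25,87]
    - [1.2,-10.55,0.5,0,0,6.25,87]
    - [1.2,-10.55,0.5,0,0,6.25,87]
    - [1.2,-10.55,1.3,0,0,6.25,87]
    - [1.2,-10.55,1.3,0,0,6.25,87]
    - [1.2,-10.55,1.3,0,0,6.25,87]
    - [1.2,-10.55,1.3,0,0,6.25,87]
    - [1.2,-10.55,1.3,0,0,6.25,87]
    - [1.2,-10.55,1.3,0,0,6.25,87]

```text
time_s: 4.6
tcp_pos: [0.4673, 0.2484, 0.1079]
ee_rot: [[0.985, -0.173, 0.001], [-0.173, -0.985, 0.001], [0.001, -0.001, -1.0]]
wrist_force: [-0.3, -0.5, 0.3]
gripper_width: 1.001
```

```bash
python3 - <<'E'
from h import *
s=r.sense();print(s["tcp_pos"],yaw(s))
c=r.capture("wrist");cv2.imwrite("pics/w2.png",c["pixels"][:,:,::-1])
np.savez("w2.npz",px=c["pixels"],**{k:v for k,v in s.items()})
E
```

```text
[0.46731744 0.2483621  0.10792144] -9.963323832902391
```

View pics/w2.png

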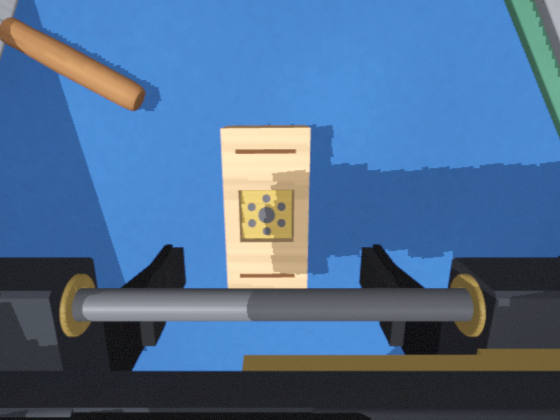

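```bash
python3 - <<'E'
from h import *
d=np.load("w2.npz");zoom(d["px"],(267,208),88,4.5,"pics/w2z.png")
E
```

```text
(no output)
```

View pics/w2z.png

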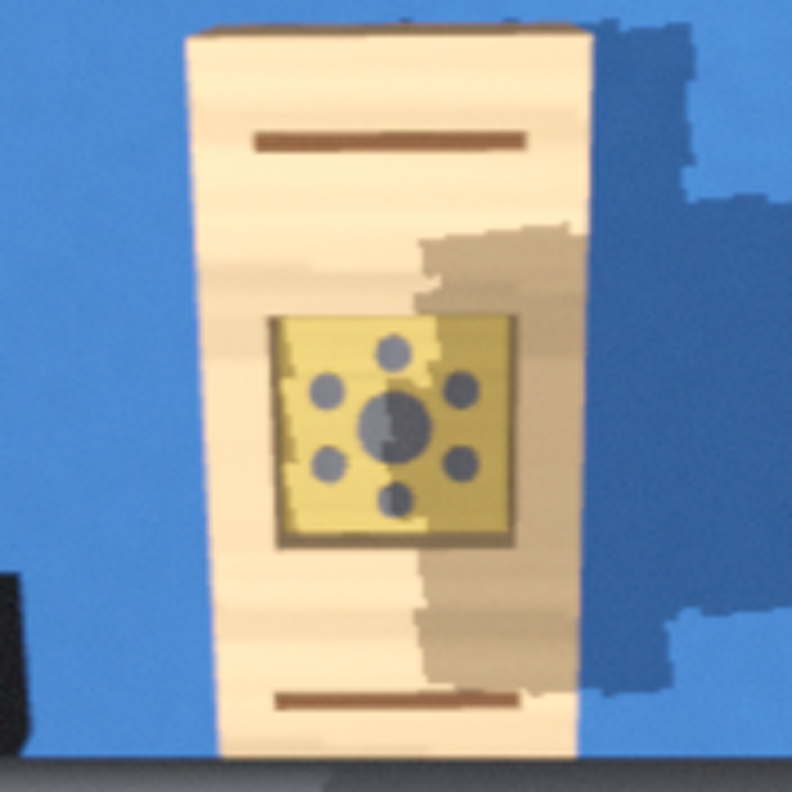

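```bash
cat >> h.py <<'E'
T_=[[0.0008,-0.96,-0.28,0.0756],[1,0.0006,0.0006,-0.0016],[-0.0004,-0.28,0.96,-0.1619],[0,0,0,1]]
C_={"camera_matrix":[[357.3223,0,272.1687],[0,357.3223,207.5905],[0,0,1]],"T_tool_cam":T_}
E
python3 - <<'E'
from h import *
d=np.load("w2.npz"); s={k:d[k] for k in ("tcp_pos","ee_rot")}
P=cam(C_,s); f=lambda q:(np.array(q)+.5)/4.5-.5+[179,120]
tool=lambda X:(X-s["tcp_pos"])@s["ee_rot"]
ctr=plane(P,f([[394,427.5]]),.03); print("ins",ctr,tool(ctr))
pk=plane(P,f([[270,317],[517,317],[515,547],[278,548]]),.034); print("pocket",pk.mean(0),tool(pk.mean(0)))
ed=plane(P,f([[187,38],[219,755],[593,36],[578,755]]),.034)
for a,b in ((0,1),(2,3)):
    v=ed[a]-ed[b]; print("edge yaw",np.degrees(np.arctan2(v[1],v[0])))
print(tool(ed)); 
sl=plane(P,f([[254,142],[526,140],[276,702],[519,699]]),.034); v=sl[:2].mean(0)-sl[2:].mean(0);print(np.degrees(np.arctan2(v[1],v[0])),np.linalg.norm(v),sl.mean(0))
s=r.sense();print(s["tcp_pos"],yaw(s))
E
```

```text
ins [[0.46888919 0.25394174 0.03      ]] [[ 0.00052417 -0.00568962  0.07792758]]
pocket [0.46894311 0.25370459 0.034     ] [ 0.00062132 -0.00546937  0.07392743]
edge yaw -9.631832518333729
edge yaw -9.428420195642035
[[ 0.06029131 -0.03509797  0.07400181]
 [-0.05430139 -0.03443506  0.07391512]
 [ 0.06061745  0.02314914  0.07394389]
 [-0.05423869  0.02422136  0.0738566 ]]
-9.455960086536175 0.09006047924596462 [0.46892476 0.25388225 0.034     ]
[0.46727101 0.24840239 0.10778846] -9.962060199140348
```

```bash
python3 - <<'E'
from h import *
print(delta([.4689,.2538,.007],-9.5))
E
```

```text
[ 0.024 -0.221  4.032 -0.01  -0.007 -0.092]
```

play_rows:
  deltas:
    - [0.02,-0.22,0.5,0,0,-0.09,87]
    - [0.02,-0.22,1.5,0,0,-0.09,87]
    - [0.02,-0.22,2.5,0,0,-0.09,87]
    - [0.02,-0.22,3.3,0,0,-0.09,87]
    - [0.02,-0.22,3.8,0,0,-0.09,87]
    - [0.02,-0.22,4.03,0,0,-0.09,87]
    - [0.02,-0.22,4.03,0,0,-0.09,87]
    - [0.02,-0.22,4.03,0,0,-0.09,87]

```text
time_s: 5.45
tcp_pos: [0.4688, 0.2548, 0.0071]
ee_rot: [[0.987, -0.164, 0.001], [-0.164, -0.987, 0.001], [0.001, -0.001, -1.0]]
wrist_force: [-0.2, -0.5, 0.4]
gripper_width: 1.002
```

```bash
python3 - <<'E'
from h import *
s=r.sense();print(s["tcp_pos"],yaw(s),s["wrist_force"])
print(delta([.4689,.2538,.007],-9.5))
E
```

```text
[0.46877762 0.25484263 0.00707173] -9.413053882812306 [-0.23541211 -0.46138018  0.39264193]
[ 0.012  0.04   0.003 -0.012 -0.011  0.017]
```

play_rows:
  deltas:
    - [0,0.04,0,0,0,0,30]
    - [0,0.04,0,0,0,0,30]
    - [0,0.04,0,0,0,0,30]
    - [0,0.04,0,0,0,0,30]
    - [0,0.04,0,0,0,0,30]
    - [0,0.04,0,0,0,0,30]
    - [0,0.04,0,0,0,0,30]
    - [0,0.04,0,0,0,0,30]

```text
time_s: 6.25
tcp_pos: [0.468, 0.2531, 0.0067]
ee_rot: [[0.987, -0.164, -0.0], [-0.164, -0.987, -0.0], [-0.0, 0.001, -1.0]]
wrist_force: [-0.9, -2.1, 4.3]
gripper_width: 0.664
```

play_rows:
  deltas:
    - [0,0,-0.5,0,0,0,30]
    - [0,0,-1.5,0,0,0,30]
    - [0,0,-2.5,0,0,0,30]
    - [0,0,-3.5,0,0,0,30]
    - [0,0,-4,0,0,0,30]
    - [0,0,-4,0,0,0,30]
    - [0,0,-4,0,0,0,30]

```text
time_s: 6.95
tcp_pos: [0.4672, 0.2529, 0.1055]
ee_rot: [[0.986, -0.164, -0.002], [-0.164, -0.986, -0.001], [-0.002, 0.001, -1.0]]
wrist_force: [-0.7, 0.3, -5.7]
gripper_width: 0.664
```

```bash
python3 - <<'E'
from h import *
s=r.sense();print(s["tcp_pos"],yaw(s),s["wrist_force"],s["moment"])
c=r.capture("wrist");cv2.imwrite("pics/w3.png",c["pixels"][:,:,::-1])
np.savez("w3.npz",px=c["pixels"],**{k:v for k,v in s.items()})
E
```

```text
[0.46718615 0.2529426  0.10547576] -9.46298516821373 [-0.67843487  0.26784863 -5.68336611] [-0.05895562  0.05909392  0.0055121 ]
```

View pics/w3.png

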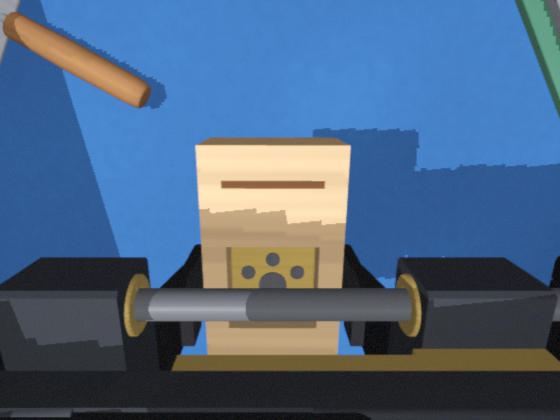

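```bash
python3 - <<'E'
from h import *
d=np.load("w3.npz");zoom(d["px"],(272,215),90,4.4,"pics/w3z.png")
E
```

```text
(no output)
```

View pics/w3z.png

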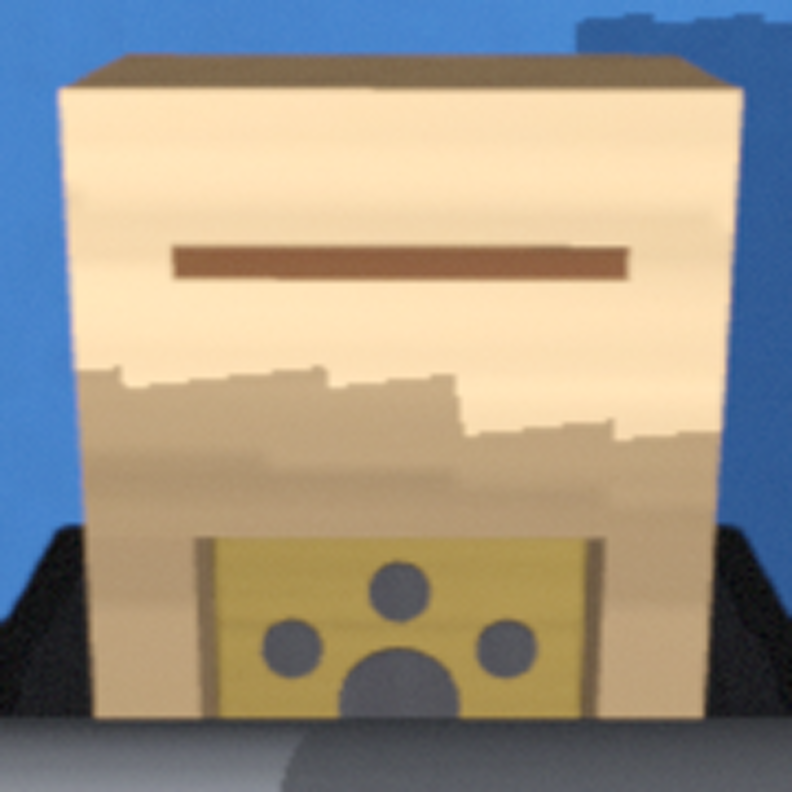

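```bash
python3 - <<'E'
from h import *
d=np.load("w3.npz"); s={k:d[k] for k in ("tcp_pos","ee_rot")}
I={"tcp_pos":np.zeros(3),"ee_rot":np.eye(3)}
P=cam(C_,I); f=lambda q:(np.array(q)+.5)/4.4-.5+[182,125]
zr=.0067-.034; zi=zr+.004
for n,q,xh,z in (("cornL",[60,88],60,zr),("cornR",[743,88],60,zr),("slot",[401,263],45,zr),("pocketL",[195,537],19,zr),("pocketR",[606,537],19,zr),("bigL",[340,706],0,zi),("bigR",[460,706],0,zi),("dot",[400,591],0,zi),("dL",[293,648],0,zi),("dR",[507,648],0,zi)):
    X=plane(P,f([q]),z)[0]*1000; print(n,np.round(X,2),"x0=",round(X[0]-xh,2))
E
```

```text
cornL [ 60.8  -30.24 -27.3 ] x0= 0.8
cornR [ 60.84  27.69 -27.3 ] x0= 0.84
slot [ 45.65  -1.3  -27.3 ] x0= 0.65
pocketL [ 19.84 -20.24 -27.3 ] x0= 0.84
pocketR [ 19.86  17.62 -27.3 ] x0= 0.86
bigL [  0.36  -7.22 -23.3 ] x0= 0.36
bigR [  0.37   4.55 -23.3 ] x0= 0.37
dot [ 12.62  -1.35 -23.3 ] x0= 12.62
dL [  6.61 -11.71 -23.3 ] x0= 6.61
dR [  6.62   9.03 -23.3 ] x0= 6.62
```

```bash
python3 - <<'E'
from h import *
s=r.sense();print(s["tcp_pos"],yaw(s),s["joints"])
print(delta([.464,-.0294,.122],22.3))
E
```

```text
[0.46697904 0.25267822 0.10498245] -9.458106829365006 [ 45.90688093  19.89289179 -21.74080123  -0.05766853 -48.54426032
  34.67340365]
[ 1.735 11.151 -0.661  0.016  0.033 -6.352]
```

play_rows:
  deltas:
    - [0,0.6,-0.65,0,0,0,30]
    - [1.75,2.2,-0.65,0,0,-1,30]
    - [1.75,4,-0.65,0,0,-2.2,30]
    - [1.75,5.7,-0.65,0,0,-3.5,30]
    - [1.75,7.4,-0.65,0,0,-4.8,30]
    - [1.75,9,-0.65,0,0,-5.8,30]
    - [1.75,10.2,-0.65,0,0,-6.35,30]
    - [1.75,11.15,-0.65,0,0,-6.35,30]
    - [1.75,11.15,-0.65,0,0,-6.35,30]
    - [1.75,11.15,-0.65,0,0,-6.35,30]
    - [1.75,11.15,-0.65,0,0,-6.35,30]
    - [1.75,11.15,-0.65,0,0,-6.35,30]

```text
time_s: 8.2
tcp_pos: [0.4657, -0.028, 0.1224]
ee_rot: [[0.925, 0.381, -0.0], [0.381, -0.925, -0.0], [-0.0, -0.0, -1.0]]
wrist_force: [-0.4, 0.3, -4.4]
gripper_width: 0.661
```

```bash
python3 - <<'E'
from h import *
s=r.sense();print(s["tcp_pos"],yaw(s),s["wrist_force"],s["gripper_width"])
c=r.capture("wrist");cv2.imwrite("pics/w4.png",c["pixels"][:,:,::-1])
np.savez("w4.npz",px=c["pixels"],**{k:v for k,v in s.items()})
P=cam(c,s);print(proj(P,[.5362,.00165,.062]))
E
```

```text
[ 0.4657381  -0.02797062  0.12240401] 22.3943792510515 [-0.38435972  0.30557124 -4.35909157] 0.6611421030865078
[[274.59006758 104.52530225]]
```

View pics/w4.png

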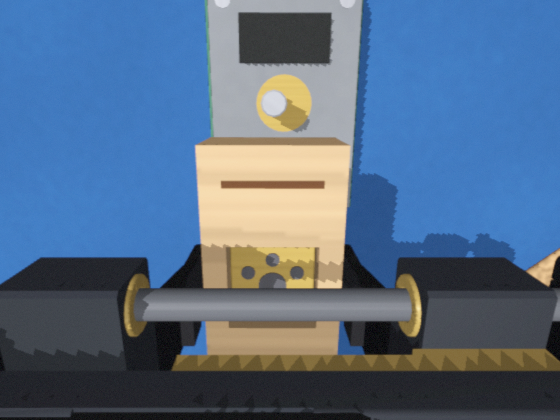

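```bash
python3 - <<'E'
from h import *
d=np.load("w4.npz");zoom(d["px"],(278,104),30,12,"pics/w4z.png")
E
```

```text
(no output)
```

View pics/w4z.png

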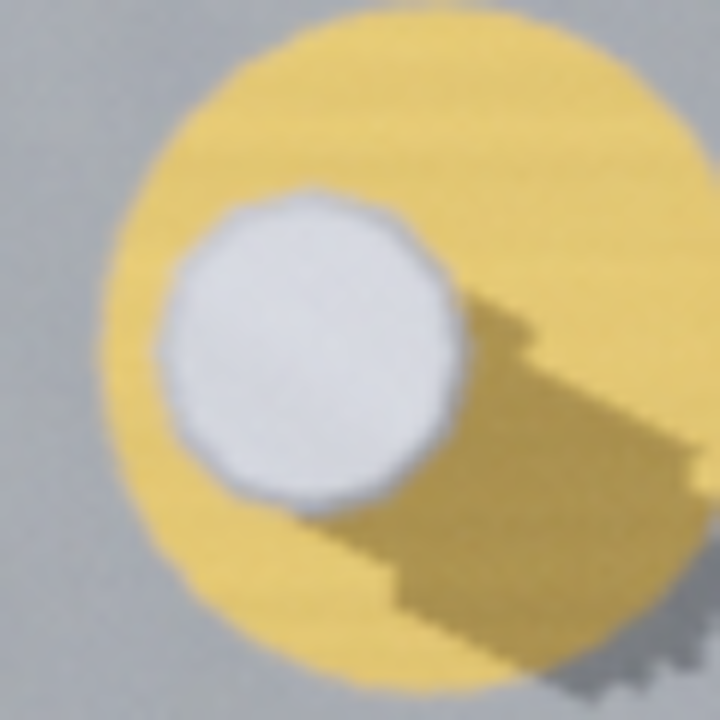

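```bash
python3 - <<'E'
from h import *
d=np.load("w4.npz"); s={k:d[k] for k in ("tcp_pos","ee_rot")}
P=cam(C_,s); f=lambda q:(np.array(q)+.5)/12-.5+[248,74]
tip=plane(P,f([[313,350]]),.062)[0]; print(tip,(tip-s["tcp_pos"])@s["ee_rot"])
t1=np.array([.5362,.00165,.062])
R=yawmat(22.3)
for t in (tip,t1,(tip+t1)/2):
    g=t-R@[.0008,-.0013,0]; print(g)
g=(tip+t1)/2-R@[.0008,-.0013,0]
print(delta([g[0],g[1],.105],22.3), delta([g[0],g[1],.080],22.3))
E
```

```text
[0.535695   0.00158774 0.062     ] [ 0.075969   -0.00066779  0.06037031]
[5.35448123e-01 8.14039613e-05 6.20000000e-02]
[5.35953125e-01 1.43662438e-04 6.20000000e-02]
[5.35700624e-01 1.12533200e-04 6.20000000e-02]
[ 3.017e+00  2.800e-02  6.990e-01 -1.000e-03  4.000e-03  2.000e-02] [ 3.017e+00  2.800e-02  1.699e+00 -1.000e-03  4.000e-03  2.000e-02]
```

play_rows:
  deltas:
    - [1.5,0.03,0,0,0,0,30]
    - [2.5,0.03,0,0,0,0,30]
    - [3.02,0.03,0.6,0,0,0.02,30]
    - [3.02,0.03,1.2,0,0,0.02,30]
    - [3.02,0.03,1.5,0,0,0.02,30]
    - [3.02,0.03,1.5,0,0,0.02,30]
    - [3.02,0.03,1.5,0,0,0.02,30]
    - [3.02,0.03,1.5,0,0,0.02,30]

```text
time_s: 9.05
tcp_pos: [0.5362, -0.0006, 0.0862]
ee_rot: [[0.926, 0.379, 0.002], [0.379, -0.926, 0.0], [0.002, 0.0, -1.0]]
wrist_force: [0.8, -0.1, -5.1]
gripper_width: 0.664
```

```bash
python3 - <<'E'
from h import *
s=r.sense();print(s["tcp_pos"],yaw(s),s["wrist_force"],s["gripper_width"])
print(delta([.5357,.0001,.066],22.3))
E
```

```text
[ 0.53622481 -0.00058232  0.0861877 ] 22.24807740707068 [ 0.82687061 -0.13435565 -5.06758069] 0.6637084950294817
[-0.011 -0.034  0.807  0.005 -0.021 -0.01 ]
```

play_rows:
  deltas:
    - [-0.01,-0.03,0.2,0,0,0,30]
    - [-0.01,-0.03,0.4,0,0,0,30]
    - [-0.01,-0.03,0.55,0,0,0,30]
    - [-0.01,-0.03,0.65,0,0,0,30]
    - [-0.01,-0.03,0.73,0,0,0,30]
    - [-0.01,-0.03,0.8,0,0,0,30]
    - [-0.01,-0.03,0.8,0,0,0,30]

```text
time_s: 9.75
tcp_pos: [0.5351, -0.0002, 0.065]
ee_rot: [[0.926, 0.378, -0.0], [0.378, -0.926, -0.0], [-0.0, -0.0, -1.0]]
wrist_force: [-1.0, -0.1, -3.9]
gripper_width: 0.665
```

```bash
python3 - <<'E'
from h import *
s=r.sense();print(s["tcp_pos"],yaw(s),s["wrist_force"],s["gripper_width"])
c=r.capture("wrist");cv2.imwrite("pics/w5.png",c["pixels"][:,:,::-1])
E
```

```text
[ 5.35088554e-01 -2.12496917e-04  6.49880171e-02] 22.22240224555966 [-1.02673267 -0.08685033 -3.87687887] 0.6653043318255039
```

View pics/w5.png

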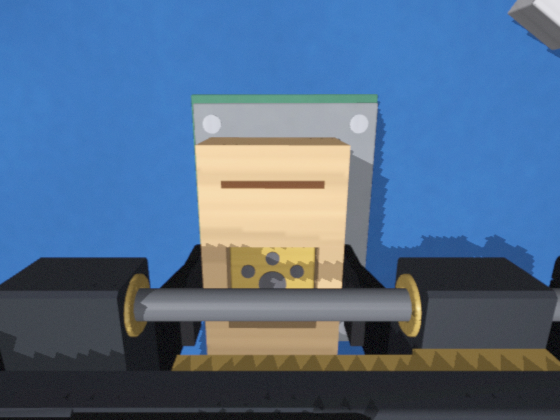

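play_rows:
  deltas:
    - [0,0,0.06,0,0,0,30]
    - [0,0,0.12,0,0,0,30]
    - [0,0,0.18,0,0,0,30]
    - [0,0,0.24,0,0,0,30]
    - [0,0,0.24,0,0,0,30]

```text
time_s: 10.3
tcp_pos: [0.536, 0.0001, 0.0601]
ee_rot: [[0.925, 0.379, 0.002], [0.379, -0.925, 0.0], [0.002, 0.0, -1.0]]
wrist_force: [-1.4, 1.2, 2.5]
gripper_width: 0.664
```

play_rows:
  deltas:
    - [0,0,0.06,0,0,0,30]
    - [0,0,0.12,0,0,0,30]
    - [0,0,0.18,0,0,0,30]
    - [0,0,0.24,0,0,0,30]
    - [0,0,0.24,0,0,0,30]

```text
time_s: 10.8
tcp_pos: [0.5355, -0.0003, 0.0533]
ee_rot: [[0.926, 0.378, 0.001], [0.378, -0.926, -0.0], [0.001, 0.0, -1.0]]
wrist_force: [1.0, 0.0, 3.1]
gripper_width: 0.669
```

play_rows:
  deltas:
    - [0,0,0.08,0,0,0,30]
    - [0,0,0.16,0,0,0,30]
    - [0,0,0.24,0,0,0,30]
    - [0,0,0.32,0,0,0,30]
    - [0,0,0.4,0,0,0,30]

```text
time_s: 11.3
tcp_pos: [0.5353, -0.0001, 0.0431]
ee_rot: [[0.926, 0.378, 0.0], [0.378, -0.926, 0.0], [0.0, 0.0, -1.0]]
wrist_force: [-0.0, -0.7, 3.0]
gripper_width: 0.667
```

```bash
python3 - <<'E'
from h import *
s=r.sense();print(s["tcp_pos"],yaw(s),s["wrist_force"],s["gripper_width"])
c=r.capture("wrist");cv2.imwrite("pics/w6.png",c["pixels"][:,:,::-1])
E
```

```text
[ 5.35286978e-01 -9.54713145e-05  4.30514603e-02] 22.228471535724005 [-0.00398463 -0.74270032  3.0312147 ] 0.6673834370302965
```

View pics/w6.png

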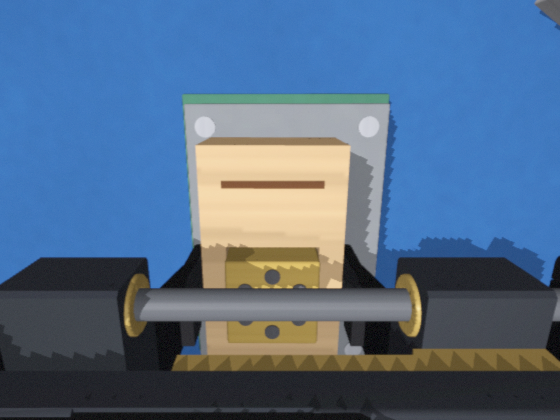

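play_rows:
  deltas:
    - [0,0,0.08,0,0,0,30]
    - [0,0,0.16,0,0,0,30]
    - [0,0,0.22,0,0,0,30]
    - [0,0,0.26,0,0,0,30]
    - [0,0,0.26,0,0,0,30]

```text
time_s: 11.85
tcp_pos: [0.5343, -0.0003, 0.0364]
ee_rot: [[0.926, 0.378, -0.002], [0.378, -0.926, -0.0], [-0.002, -0.0, -1.0]]
wrist_force: [-1.4, 0.9, 0.2]
gripper_width: 0.666
```

play_rows:
  deltas:
    - [0,0,0.03,0,0,0,30]
    - [0,0,0.06,0,0,0,30]
    - [0,0,0.06,0,0,0,30]

```text
time_s: 12.15
tcp_pos: [0.5344, -0.0003, 0.0355]
ee_rot: [[0.926, 0.378, -0.001], [0.378, -0.926, -0.0], [-0.002, -0.0, -1.0]]
wrist_force: [-5.4, 1.1, 3.9]
gripper_width: 0.662
```

play_rows:
  deltas:
    - [0,0,0.03,0,0,0,30]
    - [0,0,0.06,0,0,0,30]
    - [0,0,0.06,0,0,0,30]

```text
time_s: 12.45
tcp_pos: [0.5345, -0.0003, 0.0346]
ee_rot: [[0.926, 0.378, -0.001], [0.378, -0.926, -0.0], [-0.001, -0.0, -1.0]]
wrist_force: [-5.8, 1.3, 8.6]
gripper_width: 0.663
```

```bash
python3 - <<'E'
from h import *
s=r.sense();print(s["tcp_pos"],yaw(s),s["wrist_force"],s["moment"],s["gripper_width"])
c=r.capture("wrist");cv2.imwrite("pics/w7.png",c["pixels"][:,:,::-1])
E
```

```text
[ 5.34488310e-01 -3.40961146e-04  3.45572076e-02] 22.22564241683555 [-5.82716838  1.26630924  8.56452666] [ 0.1363187   1.65599903 -0.09078536] 0.662610295294771
```

View pics/w7.png

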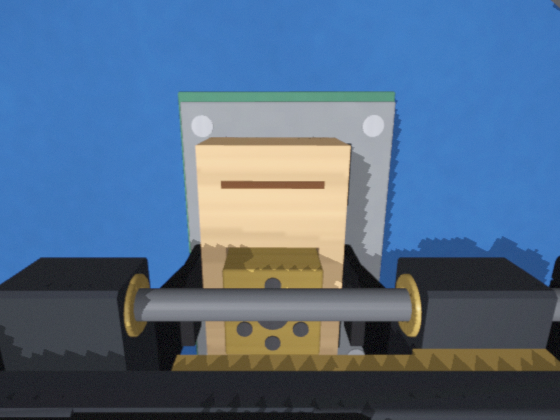

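play_rows:
  deltas:
    - [0,0,0.03,0,0,0,30]
    - [0,0,0.06,0,0,0,30]
    - [0,0,0.06,0,0,0,30]

```text
time_s: 12.8
tcp_pos: [0.5345, -0.0003, 0.0337]
ee_rot: [[0.926, 0.378, -0.001], [0.378, -0.926, -0.001], [-0.001, 0.0, -1.0]]
wrist_force: [-8.7, 1.6, 14.0]
gripper_width: 0.667
```

play_rows:
  deltas:
    - [0,0,-0.03,0,0,0,30]
    - [0,0,-0.06,0,0,0,30]
    - [0,0,-0.09,0,0,0,30]
    - [0,0,-0.12,0,0,0,30]
    - [0,0,-0.12,0,0,0,30]

```text
time_s: 13.3
tcp_pos: [0.5348, -0.0004, 0.0355]
ee_rot: [[0.926, 0.378, -0.001], [0.378, -0.926, -0.0], [-0.001, -0.0, -1.0]]
wrist_force: [-4.4, 0.8, 4.6]
gripper_width: 0.664
```

play_rows:
  deltas:
    - [0,0,-0.03,0,0,0,62]
    - [0,0,-0.03,0,0,0,66]
    - [0,0,-0.03,0,0,0,75]
    - [0,0,-0.03,0,0,0,87]
    - [0,0,-0.03,0,0,0,87]
    - [0,0,-0.03,0,0,0,87]

```text
time_s: 13.9
tcp_pos: [0.5353, -0.0001, 0.0359]
ee_rot: [[0.926, 0.378, 0.0], [0.378, -0.926, 0.0], [0.0, 0.0, -1.0]]
wrist_force: [-0.4, 0.8, 0.4]
gripper_width: 0.975
```

```bash
python3 - <<'E'
from h import *
s=r.sense();print(s["tcp_pos"],yaw(s),s["wrist_force"],s["moment"],s["gripper_width"])
c=r.capture("wrist");cv2.imwrite("pics/w8.png",c["pixels"][:,:,::-1])
E
```

```text
[ 5.35335595e-01 -1.15396415e-04  3.59210964e-02] 22.227378972886417 [-0.3829491   0.83821885  0.35234745] [-0.03063578 -0.02630201  0.01219764] 0.9745539067290854
```

View pics/w8.png

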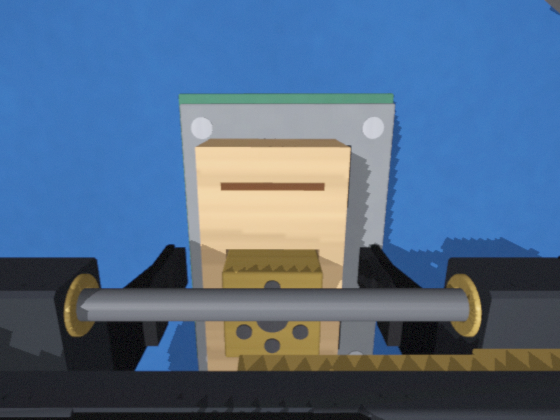

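play_rows:
  deltas:
    - [0,0,-0.4,0,0,0,87]
    - [0,0,-0.8,0,0,0,87]
    - [0,0,-1.2,0,0,0,87]
    - [0,0,-2.2,0,0,0,87]
    - [0,0,-3.2,0,0,0,87]
    - [0,0,-3.8,0,0,0,87]
    - [0,0,-3.8,0,0,0,87]
    - [0,0,-3.8,0,0,0,87]

```text
time_s: 14.75
tcp_pos: [0.535, -0.0001, 0.1314]
ee_rot: [[0.926, 0.378, 0.001], [0.378, -0.926, 0.001], [0.001, -0.0, -1.0]]
wrist_force: [-0.1, -0.1, 0.0]
gripper_width: 1.002
```

```bash
python3 - <<'E'
from h import *
s=r.sense();print(s["tcp_pos"],yaw(s),s["wrist_force"],s["gripper_width"])
c=r.capture("wrist");cv2.imwrite("pics/w9.png",c["pixels"][:,:,::-1])
np.savez("w9.npz",px=c["pixels"],**{k:v for k,v in s.items()})
zoom(c["pixels"],(272,215),88,4.5,"pics/w9z.png")
E
```

```text
[ 5.35004266e-01 -8.46137759e-05  1.31368578e-01] 22.20529599532924 [-0.08499439 -0.13895016  0.04020694] 1.0022509481178408
```

View pics/w9.png

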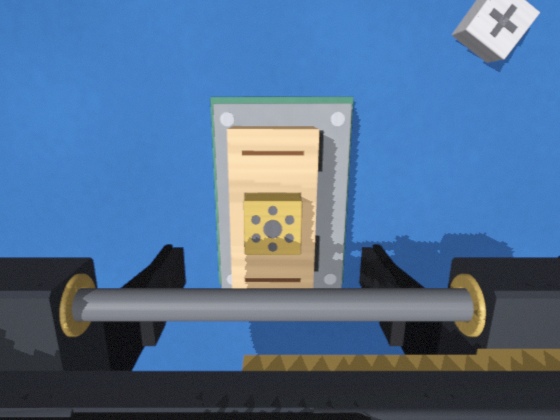

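View pics/w9z.png

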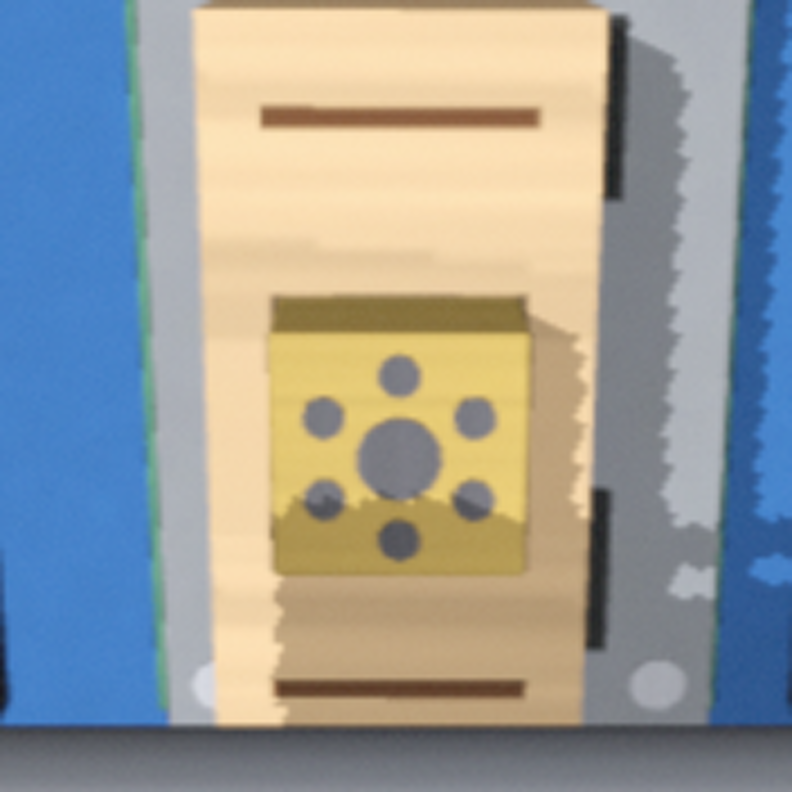

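```bash
python3 - <<'E'
from h import *
d=np.load("w9.npz"); s={k:d[k] for k in ("tcp_pos","ee_rot")}
P=cam(C_,s); f=lambda q:(np.array(q)+.5)/4.5-.5+[184,127]
tool=lambda X:(X-s["tcp_pos"])@s["ee_rot"]
q=plane(P,f([[267,333],[531,333],[526,574],[275,574]]),.084);print(np.round(tool(q)*1000,2))
ct=plane(P,f([[400,458.5]]),.084);print(ct,np.round(tool(ct)*1000,2))
sl=plane(P,f([[261,118],[540,118],[275,689],[525,689]]),.064);print(np.round(tool(sl)*1000,2),np.round(tool(sl.mean(0))*1000,2))
print(delta([.5350,0,.0665],22.2))
E
```

```text
[[ 18.94 -19.23  47.39]
 [ 18.97  16.36  47.38]
 [-16.2   16.49  47.35]
 [-16.22 -18.88  47.36]]
[[0.53551241 0.00152296 0.084     ]] [[ 1.03 -1.28 47.37]]
[[ 45.19 -21.07  67.42]
 [ 45.22  18.61  67.41]
 [-44.63 -20.93  67.33]
 [-44.61  18.52  67.32]] [ 0.29 -1.22 67.37]
[ 2.200e-02 -0.000e+00  2.563e+00 -6.000e-03  1.000e-02  1.000e-03]
```

play_rows:
  deltas:
    - [0.02,0,0.8,0,0,0,87]
    - [0.02,0,1.6,0,0,0,87]
    - [0.02,0,2.2,0,0,0,87]
    - [0.02,0,2.45,0,0,0,87]
    - [0.02,0,2.56,0,0,0,87]
    - [0.02,0,2.56,0,0,0,87]
    - [0.02,0,2.56,0,0,0,87]

```text
time_s: 15.5
tcp_pos: [0.5361, 0.0002, 0.0675]
ee_rot: [[0.926, 0.378, 0.001], [0.378, -0.926, 0.0], [0.001, 0.0, -1.0]]
wrist_force: [-0.2, 0.3, 0.0]
gripper_width: 1.005
```

```bash
python3 - <<'E'
from h import *
for i in range(1):
    s=r.sense();print(s["tcp_pos"],yaw(s),s["wrist_force"],s["gripper_width"])
c=r.capture("scene");
for i in range(3):
    r.capture("wrist"); s=r.sense();print(s["tcp_pos"])
zoom(c["pixels"],(290,215),50,8,"pics/s10.png")
E
```

```text
[5.36126313e-01 1.50684258e-04 6.75193854e-02] 22.23602341126141 [-0.17470392  0.33152578  0.01734487] 1.0048271989677922
[5.36129646e-01 1.46316710e-04 6.77022919e-02]
[5.36069272e-01 1.48513175e-04 6.76828106e-02]
[5.35985860e-01 1.08550470e-04 6.76014691e-02]
```

View pics/s10.png

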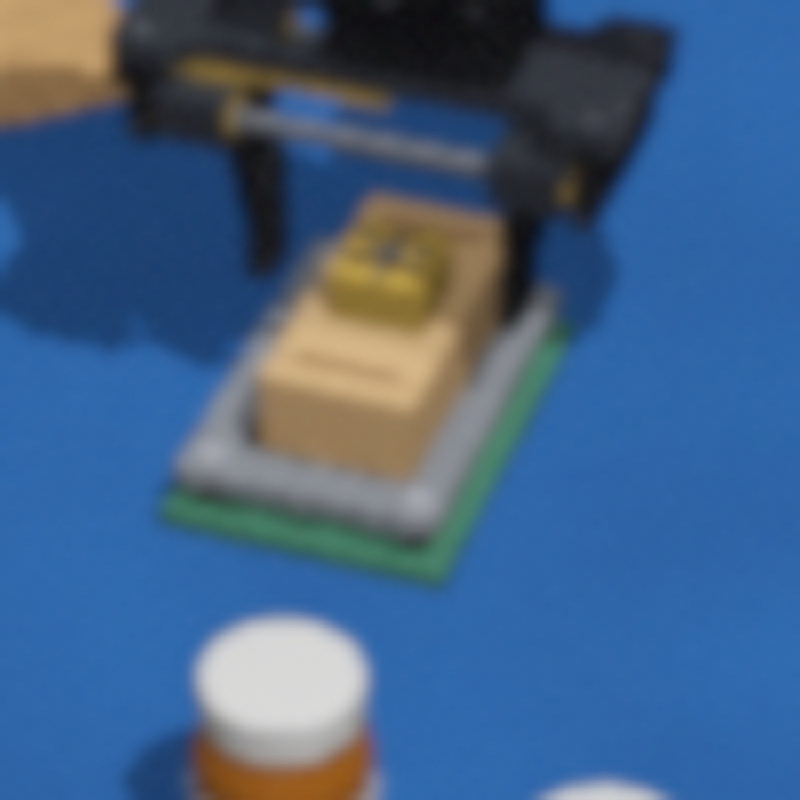

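play_rows:
  deltas:
    - [0,0,0.02,0,0,0,60]
    - [0,0,0.02,0,0,0,45]
    - [0,0,0.02,0,0,0,38]
    - [0,0,0.02,0,0,0,20]
    - [0,0,0.02,0,0,0,20]
    - [0,0,0.02,0,0,0,20]
    - [0,0,0.02,0,0,0,20]
    - [0,0,0.02,0,0,0,20]
    - [0,0,0.02,0,0,0,20]

```text
time_s: 16.6
tcp_pos: [0.5356, 0.0001, 0.0665]
ee_rot: [[0.926, 0.378, -0.0], [0.378, -0.926, 0.0], [-0.0, -0.0, -1.0]]
wrist_force: [0.2, 0.2, -1.0]
gripper_width: 0.409
```

play_rows:
  deltas:
    - [0,0,-0.1,0,0,0,20]
    - [0,0,-0.3,0,0,0,20]
    - [0,0,-0.7,0,0,0,20]
    - [0,0,-1.2,0,0,0,20]
    - [0,0,-1.7,0,0,0,20]
    - [0,0,-2,0,0,0,20]
    - [0,0,-2,0,0,0,20]
    - [0,0,-2,0,0,0,20]

```text
time_s: 17.4
tcp_pos: [0.5355, 0.0001, 0.1166]
ee_rot: [[0.926, 0.378, 0.0], [0.378, -0.926, 0.0], [0.0, -0.0, -1.0]]
wrist_force: [-0.1, -0.4, -1.9]
gripper_width: 0.412
```

```bash
python3 - <<'E'
from h import *
s=r.sense();print(s["tcp_pos"],yaw(s),s["wrist_force"],s["gripper_width"])
c=r.capture("wrist");cv2.imwrite("pics/w11.png",c["pixels"][:,:,::-1])
print(delta([.4535,-.2955,.09],28,s),delta([.4535,-.2955,.09],-28,s))
E
```

```text
[5.35467302e-01 6.10426852e-05 1.16617228e-01] 22.212924181129264 [-0.13503137 -0.40754895 -1.88136285] 0.41196998986506134
[-7.505e+00  9.706e+00  1.061e+00 -3.000e-03 -2.000e-03 -1.157e+00] [-7.5050e+00  9.7060e+00  1.0610e+00 -3.0000e-03 -1.0000e-03  1.0043e+01]
```

View pics/w11.png

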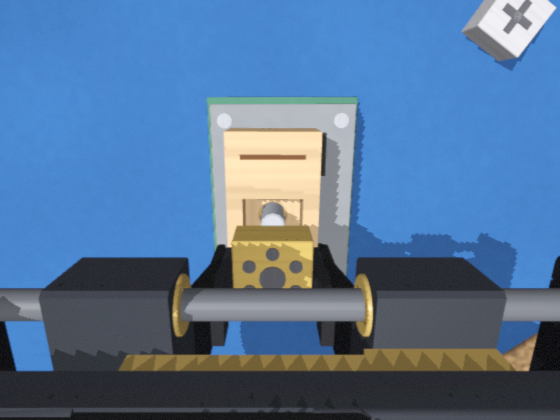

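```bash
python3 - <<'E'
from h import *
s=r.sense();print(delta([.452,-.297,.09],22.2,s))
E
```

```text
[-7.572e+00  9.740e+00  1.050e+00 -4.000e-03  8.000e-03  2.000e-03]
```

play_rows:
  deltas:
    - [-0.7,0.9,0,0,0,0,20]
    - [-1.7,2.2,0,0,0,0,20]
    - [-2.7,3.5,0,0,0,0,20]
    - [-3.7,4.8,0,0,0,0,20]
    - [-4.7,6.1,0,0,0,0,20]
    - [-5.7,7.4,0.3,0,0,0,20]
    - [-6.6,8.5,0.6,0,0,0,20]
    - [-7.2,9.3,0.9,0,0,0,20]
    - [-7.55,9.75,1.05,0,0,0,20]
    - [-7.55,9.75,1.05,0,0,0,20]
    - [-7.55,9.75,1.05,0,0,0,20]
    - [-7.55,9.75,1.05,0,0,0,20]

```text
time_s: 18.65
tcp_pos: [0.4537, -0.2962, 0.0905]
ee_rot: [[0.925, 0.379, 0.0], [0.379, -0.925, -0.0], [0.0, 0.0, -1.0]]
wrist_force: [0.7, 0.4, -0.9]
gripper_width: 0.411
```

```bash
python3 - <<'E'
from h import *
s=r.sense();print(s["tcp_pos"],yaw(s),s["wrist_force"],s["gripper_width"])
c=r.capture("wrist");cv2.imwrite("pics/w12.png",c["pixels"][:,:,::-1])
t=r.capture("top");P=cam(t)
for d in r.cut_out("top","mat")[:1]: 
    ys,xs=np.nonzero(d["region"]);print(d["score"],len(xs),plane(P,np.c_[xs,ys],.005).mean(0))
E
```

```text
[ 0.45365447 -0.29618818  0.09047819] 22.299860987301447 [ 0.71811183  0.38756335 -0.94639669] 0.4105097678299763
```

View pics/w12.png

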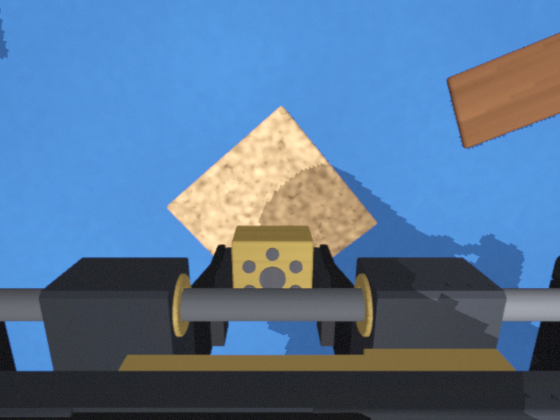

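```bash
python3 - <<'E'
from h import *
s=r.sense();P=cam(C_,s)
q=plane(P,[[168,207],[281,107],[376,222]],.005);print(q,(q[0]+q[2])/2,np.linalg.norm(q[0]-q[1]))
print(delta([.452,-.297,.02],22.3,s))
E
```

```text
[[ 0.42816925 -0.22394589  0.005     ]
 [ 0.52316461 -0.27245041  0.005     ]
 [ 0.47500151 -0.36788377  0.005     ]] [ 0.45158538 -0.29591483  0.005     ] 0.10666210704858671
[-0.076  0.003  2.824  0.004 -0.006  0.003]
```

play_rows:
  deltas:
    - [-0.08,0,0.6,0,0,0,20]
    - [-0.08,0,1.3,0,0,0,20]
    - [-0.08,0,2.0,0,0,0,20]
    - [-0.08,0,2.5,0,0,0,20]
    - [-0.08,0,2.8,0,0,0,20]
    - [-0.08,0,2.95,0,0,0,20]
    - [-0.08,0,2.95,0,0,0,20]
    - [-0.08,0,2.95,0,0,0,20]

```text
time_s: 19.6
tcp_pos: [0.4518, -0.2979, 0.0171]
ee_rot: [[0.926, 0.378, 0.001], [0.378, -0.926, -0.0], [0.001, 0.001, -1.0]]
wrist_force: [-0.3, -0.1, -0.7]
gripper_width: 0.411
```

play_rows:
  deltas:
    - [0,0,0.03,0,0,0,20]
    - [0,0,0.06,0,0,0,20]
    - [0,0,0.09,0,0,0,20]
    - [0,0,0.12,0,0,0,20]
    - [0,0,0.15,0,0,0,20]
    - [0,0,0.17,0,0,0,20]
    - [0,0,0.17,0,0,0,20]

```text
time_s: 20.3
tcp_pos: [0.4512, -0.2977, 0.0121]
ee_rot: [[0.926, 0.378, -0.0], [0.378, -0.926, 0.0], [-0.0, -0.0, -1.0]]
wrist_force: [0.5, 0.9, -0.9]
gripper_width: 0.408
```

play_rows:
  deltas:
    - [0,0,0.03,0,0,0,20]
    - [0,0,0.06,0,0,0,20]
    - [0,0,0.06,0,0,0,20]

```text
time_s: 20.6
tcp_pos: [0.4512, -0.2977, 0.0106]
ee_rot: [[0.926, 0.378, -0.0], [0.378, -0.926, 0.0], [-0.0, -0.0, -1.0]]
wrist_force: [-0.3, -0.5, -2.2]
gripper_width: 0.412
```

play_rows:
  deltas:
    - [0,0,0.03,0,0,0,20]
    - [0,0,0.05,0,0,0,20]
    - [0,0,0.05,0,0,0,20]

```text
time_s: 20.9
tcp_pos: [0.4514, -0.2978, 0.0098]
ee_rot: [[0.926, 0.378, 0.0], [0.378, -0.926, -0.0], [0.0, 0.0, -1.0]]
wrist_force: [-1.7, 1.6, 1.3]
gripper_width: 0.41
```

play_rows:
  deltas:
    - [0,0,0.02,0,0,0,20]
    - [0,0,0.02,0,0,0,20]

```text
time_s: 21.1
tcp_pos: [0.4513, -0.2978, 0.0098]
ee_rot: [[0.926, 0.378, 0.0], [0.378, -0.926, -0.0], [0.0, 0.0, -1.0]]
wrist_force: [-1.3, 1.1, 5.5]
gripper_width: 0.412
```

play_rows:
  deltas:
    - [0,0,-0.01,0,0,0,37]
    - [0,0,-0.01,0,0,0,40]
    - [0,0,-0.01,0,0,0,46]
    - [0,0,-0.01,0,0,0,60]
    - [0,0,-0.01,0,0,0,70]
    - [0,0,-0.01,0,0,0,70]

```text
time_s: 21.7
tcp_pos: [0.4513, -0.2978, 0.0091]
ee_rot: [[0.926, 0.378, -0.0], [0.378, -0.926, 0.0], [-0.0, -0.0, -1.0]]
wrist_force: [-0.2, 0.2, -0.9]
gripper_width: 0.717
```

play_rows:
  deltas:
    - [0,0,-0.3,0,0,0,70]
    - [0,0,-0.8,0,0,0,70]
    - [0,0,-1.6,0,0,0,70]
    - [0,0,-2.6,0,0,0,70]
    - [0,0,-3.6,0,0,0,70]
    - [-1,0,-5,0,0,0,70]
    - [-2,0,-6,0,0,0,70]
    - [-2,0,-6,0,0,0,70]
    - [-2,0,-6,0,0,0,70]

```text
time_s: 22.6
tcp_pos: [0.405, -0.3168, 0.1607]
ee_rot: [[0.926, 0.377, 0.003], [0.377, -0.926, -0.001], [0.002, 0.002, -1.0]]
wrist_force: [0.1, -0.2, 0.0]
gripper_width: 0.805
```

```bash
python3 - <<'E'
from h import *
s=r.sense();print(s["time_s"],s["tcp_pos"],yaw(s),s["wrist_force"],s["gripper_width"])
ims=[]
for n in ("top","scene","wrist"):
    c=r.capture(n);cv2.imwrite(f"pics/{n}13.png",c["pixels"][:,:,::-1])
for t in ("holder","insert","spare_mid","jar_green","jar_amber","bowl","rib"):
    print(t,[(np.round(d["centre"],4).tolist(),round(d["score"],2)) for d in r.spot_in("top",t)[:2]])
E
```

```text
22.6 [ 0.4050395  -0.3168466   0.16066032] 22.171725427066313 [ 0.05582825 -0.21481444  0.0402225 ] 0.8048293826333259
holder [([0.5354, 0.0045, 0.0626], 0.95), ([0.5302, -0.0207, 0.025], 0.51)]
insert []
spare_mid [([0.7113, -0.0958, 0.0257], 0.61)]
jar_green [([0.7097, 0.2455, 0.0839], 0.75)]
jar_amber [([0.7185, 0.1257, 0.0883], 0.75)]
bowl [([0.7119, -0.3152, 0.0235], 0.66)]
rib [([0.6054, -0.429, 0.008], 0.77)]
```

View pics/top13.png

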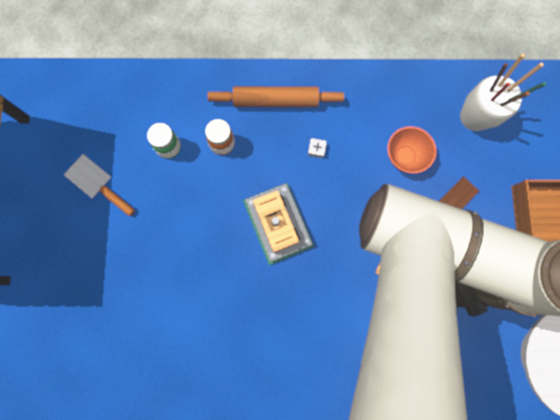

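View pics/wrist13.png

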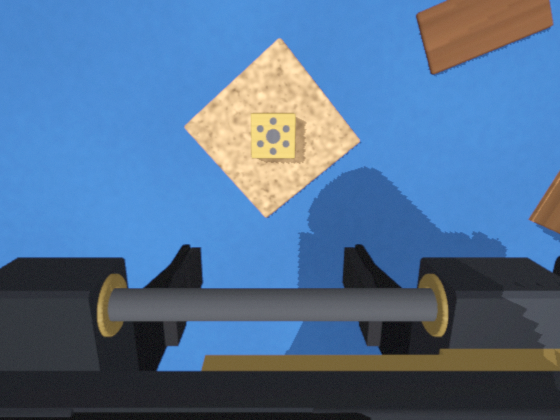

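View pics/scene13.png

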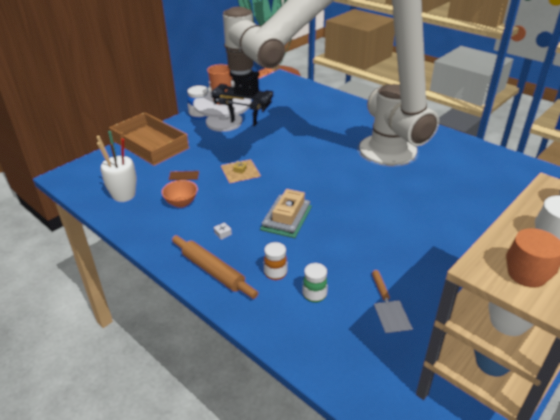

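```bash
python3 - <<'E'
from h import *
print(r.finish_job())
E
```

```text
the job is handed in; nothing more can be done
None
```

The job is done and handed in after about 23 of the 72 seconds. The holder is on the stand and the brass insert lies on the cork mat, pattern up.

**What I did**
- I found the post with the wrist camera: about 7 mm off the stand's centre, and a second view agreed to about 0.5 mm.
- I gripped the holder across its width, turned it to match the stand and lowered it over the post. The insert slid up at about 8 N.
- I pressed until the force rose at the plate's own stiffness, reaching about 14 N on the wrist reading, or roughly 17 N once the holder's weight is counted.
- I eased off, released the holder, gripped the raised insert just above the rim and lowered it onto the mat until it touched, at about 7 N. Then I opened the fingers and backed away.

**Last checks**
- **Insert:** the final wrist picture shows it upright in the middle of the mat (pixel 273, 136), dots up.
- **Holder:** the top and scene pictures show it sitting flat on the stand.
- **Arm:** it touched nothing when I handed in; the wrist force was near zero.
- **Other things:** the spare insert, jars and bowl were found within 3 mm of where they started, and the spatula looks the same in the pictures.

**Checks that failed or disagreed**
- The network did not find the insert in the last top picture because the arm hid the mat, so its place was checked only by eye in the wrist and scene pictures.
- The rib was reported about 13 mm from its first reading. It was half hidden by the arm and I never moved near it, so I put this down to the hidden part.

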